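# Dry layout of a post foot before tacking

## Robot

A 6-joint arm with a two-finger parallel gripper is mounted at the origin on the work surface. World frame = base frame: x ahead of the robot, y to its left, z up, the work surface at z = 0. Lengths are in m, angles in rad, forces in N, time in s.
With the tool pointing down it reaches from about 0.375 to 0.975 m from the base axis. Payload 3.8 kg.
Tool frame: the origin (TCP) lies midway between the tips of the shut fingers; the grasp point (between the pads) lies 19 mm behind it; z points along the fingers, y is the line along which they close (so a half turn about z gives the same grasp; the last joint's range is limited). The gripper opens to 88 mm and grips with 3 to 60 N. Pads are 18 mm wide; open, the fingers measure 123 mm over their backs; the gripper's body (75 mm by 187 mm) begins 45 mm behind the grasp point.
Start: joints at [1.16, 0.264, 1.604, -0, 1.274, -0.037], TCP at [0.246, 0.628, 0.239] pointing down, gripper open.
Joint ranges: [-2.63, 2.63], [-0.94, 2.18], [0.31, 2.57], [-1.31, 4.45], [0, 2.66], [-2.55, 2.55]. Speed limits (rad/s): [2.57, 2.57, 3.14, 3.14, 3.14, 3.14].

## Interface

Orientations are given as a unit quaternion [x, y, z, w].
In Python, from cell import r gives the robot as it stands.
- The arm moves only by the tool send_path, called by a JSON object that holds its "method" and its "body". Schema: {"type":"object","properties":{"steps":{"type":"array","items":{"type":"object","properties":{"xyz":{"type":"array","items":{"type":"number"},"minItems":3,"maxItems":3},"turn_vec":{"type":"array","items":{"type":"number"},"minItems":3,"maxItems":3}},"additionalProperties":false},"minItems":1,"maxItems":5},"finger_gap":{"type":"number"},"grip_force":{"type":"number"},"only":{"type":"string"},"quiet":{"type":"boolean"},"lines":{"type":"string"}},"required":["steps"],"additionalProperties":false}. steps is a list of rows, 1 to 5 of them, each an object with the fields xyz (a list: dx, dy, dz in shares of 50 cm (1.0 is 50 cm)), turn_vec (a list: a rotation vector rx, ry, rz in parts of the range, where 1.0 means pi rad); a field left out counts as zero; each row is the pose to reach, as a shift and turn from the pose commanded when the call began, along the tool's axes at that moment; what a row does not reach only later rows make up. A row lasts 1/8 s, in which the tool goes at most 0.0625 m and 0.188 rad, less where a joint would pass 70% of its speed; a pose out of reach is approached as far as the arm can. finger_gap is the finger opening in m, set as the call begins (left out keeps the last). The fingers move at their own pace and stop on an object; grip_force is the grip in N (left out, the last holds). Time passes only in rows, so rows that do not move let the fingers close. The tool returns the time, the measured TCP pose, the force, the opening and the grip force at its end. only (a regular expression) keeps the lines of the reply that match it, lines (a string "A,B") keeps lines A to B, and quiet returns only ok. A shift or turn number past 1, either way, is cut back to 1. Input that does not fit is refused with a message, and nothing moves.
- r.read_state(): the state, without advancing time (a new reading comes with each control period).
- r.camera(name): name is "side" or "top"; returns a dict with "img" (480x640x3 uint8, red, green, blue), "mtx" (3x3 intrinsics, pixels), "rvec" (rotation vector, rad) and "tvec" (3), from world to camera coordinates, as OpenCV has them. Camera axes: x right, y down, z forward; pixel columns grow to the right and rows downward; lengths in m; the calibration is good to about 2 mm. A picture is of the moment at which its call begins. There is no depth.
- r.hand_in(): hands the job in; it is judged then, once.
The state is a dict: "time_s": time; "joint_positions": joint angles; "joint_velocities": joint speeds; "joint_torque": joint torques, N m; "ee_pos": TCP position; "ee_rot": TCP orientation; "contact_force": force on the tool from outside, world axes, zero at the start; "ft_torque": the same for the moment, N m; "opening": finger opening in m; "gripper_force": force on a finger pad.
Only numpy, scipy, OpenCV 4.12 (cv2) and the standard library are available. Lean on these libraries where they do the work, as an engineer would, in place of code of your own. Each camera call takes 0.05 s, during which the arm holds its last target. There are 200 camera calls.

## Task

Set out the loose steel parts on the fixed bar for tack welding: lay the square foot plate flat on the bar, centred on it midway between the two lugs, stand the pipe upright on the middle of the foot plate, and lay the ring flange centred on top of the pipe. Lay the hexagon nut flat on the bar's centre line, midway between the foot plate and the round lug, and stand the box tube on the centre line, midway between the foot plate and the square lug, its long side running along the bar. Leave the yellow tape roll where it is.

Things in the scene. Friction and masses are not known exactly. Their poses are not given: they have to be found in the camera images.
- bar: Flat steel bar fixed to the bench, 380 mm long x 70 mm wide x 12 mm thick; origin at the centre of its underside (bench level, z=0; its top is 12 mm above). Its y axis runs along its length, x across it, z up. The two lugs stand on it, each 150 mm from its centre.
- round_lug: Round steel lug welded upright on the bar, 50 mm diameter x 30 mm high (solid), fixed, on the bar's centre line 150 mm from the bar's centre, at either end; origin at the centre of its underside (on the bar's top).
- square_lug: Square steel lug welded on the bar, 50 x 50 x 30 mm high (solid), fixed, on the bar's centre line 150 mm from the bar's centre, at the other end from the round lug; origin at the centre of its underside (on the bar's top).
- foot_plate: Loose square steel foot plate, 60 x 60 x 10 mm thick, lying flat on the bench, four dark bolt-hole spots near its corners (drawn only, the plate is solid to a part set on it); x and y parallel to its edges; origin at the centre of its underside. About 0.28 kg.
- pipe: Loose short piece of round steel pipe standing upright, 42 mm outside diameter, 32 mm bore, 55 mm high; origin at the centre of its underside, z up its axis. About 0.22 kg.
- flange: Loose flat round steel ring flange, 60 mm outside diameter, 26 mm bore, 10 mm thick, lying flat; origin at the centre of its underside, z up its axis. Its bore is smaller than the pipe's outside, so it rests on the pipe's rim. About 0.18 kg.
- nut: Loose large steel hexagon nut lying flat, 36 mm across flats, 41.5 mm across corners, 20 mm high, 22 mm hole; origin at the centre of its underside, z up; its flats face along its x axis and every 60 degrees from it. About 0.13 kg.
- box_tube: Loose short piece of rectangular steel box tube standing on its open end, 30 mm (x) by 50 mm (y, the long side) in plan, 35 mm high, wall 4 mm; origin at the centre of its underside, z up. About 0.16 kg.
- tape_roll: Roll of yellow tape lying flat among the parts, 52 mm diameter, 24 mm high, loose, light; not part of the job, to be left where it is; origin at the centre of its underside.
Not all that is in view belongs to the job. Leave any purple look-alike of the nut alone. Leave any pink look-alike of the foot_plate alone.

How it is judged:
By the outcome, as a careful person would: the job done as asked, in the order asked, and still so for the second after the job is handed in, with the robot touching nothing.
It also fails if it takes over 115 s, if anything falls off the work surface, if the arm or the gripper's body presses on something with over 40 N, if the wrist force passes 120 N, or if a joint passes its speed limit or range.

## Working session

There is one attempt and no reset: what is moved stays moved. The work goes in short steps, Python scripts to look and compute and a tool call to move; the robot and the scene stay as the last step left them, time stands still between calls to the robot, and variables do not carry over. Pictures are saved under pics/ and viewed, at most 14 in all, crops included, and the job is handed in when it is done.

```bash
ls; mkdir -p pics; python3 - <<'E'
from cell import r
import cv2
for n in ("side","top"):
    c=r.camera(n); cv2.imwrite(f"pics/{n}0.png",c["img"][:,:,::-1]); print(n,c["mtx"].tolist(),c["rvec"],c["tvec"])
s=r.read_state(); print(s)
E
```

```text
pics
side [[475.92517182550233, 0.0, 322.49715434117104], [0.0, 475.92517182550233, 246.77893451135265], [0.0, 0.0, 1.0]] [ 0.99575858 -2.55019294  0.91592885] [0.39556732 0.35066423 0.63592689]
top [[594.1796842818264, 0.0, 332.1423059833458], [0.0, 594.1796842818264, 228.8439336048333], [0.0, 0.0, 1.0]] [ 2.14487442 -2.15514177  0.151179  ] [-0.06678745  0.56280024  1.4795541 ]
{'time_s': 0.1, 'joint_positions': array([ 1.16009983e+00,  2.64687935e-01,  1.60519925e+00, -4.00356719e-05,
        1.27371762e+00, -3.68876572e-02]), 'joint_velocities': array([-5.74220881e-05, -1.22992139e-03, -3.33349742e-03,  1.14591123e-04,
        1.54207894e-04, -3.60795337e-04]), 'joint_torque': array([ 1.17433487e-03, -5.03617215e+01, -3.58070827e+01,  7.30007607e-02,
        2.34220410e-02, -4.57100657e-05]), 'ee_pos': array([0.2462396 , 0.62780532, 0.23752632]), 'ee_rot': array([ 1.85812253e-01,  9.82584752e-01, -9.85230715e-04, -2.04618528e-04]), 'contact_force': array([-1.05242606,  0.04773682,  0.23448644]), 'ft_torque': array([-0.03736285,  0.00085125, -0.01102781]), 'gripper_force': 0.0, 'opening': 0.08800496916729157}
```

View pics/top0.png

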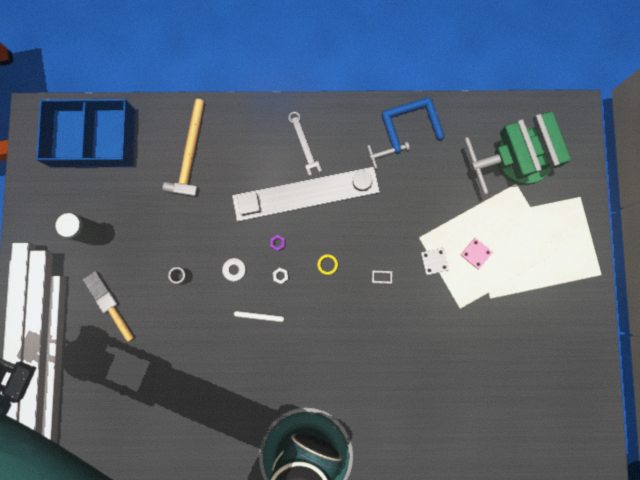

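View pics/side0.png

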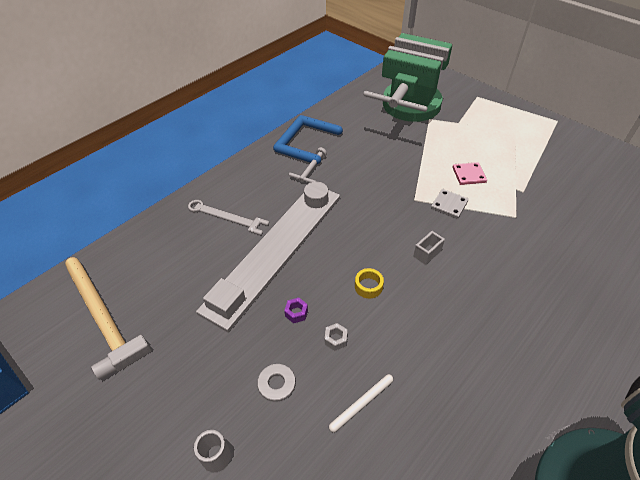

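The top view shows the bar centre near (306,194), with the square lug at (248,204) and the round lug at (362,181). The parts are: pipe (177,275), flange (234,270), nut (280,275), box tube (382,277), foot plate (434,261) half on paper. In the side view they are at pipe (210,448), flange (276,382), nut (336,334), tube (430,246), plate (450,202).

```bash
python3 - <<'E'
import cv2,numpy as np
P={"pipe":((177,275),(211,448)),"flange":((234,270),(276,382)),"nut":((280,275),(336,334)),"tube":((382,277),(430,246)),"plate":((434,261),(450,202)),"sq":((248,204),(223,297)),"rd":((362,181),(316,194))}
rows=[]
for k in range(2):
    im=cv2.imread(f"pics/{['top','side'][k]}0.png"); t=[]
    for n in P:
        x,y=P[n][k]; c=im[max(0,y-25):y+25,x-25:x+25]; c=cv2.copyMakeBorder(c,0,50-c.shape[0],0,0,cv2.BORDER_CONSTANT)
        t.append(cv2.resize(c,(200,200),interpolation=cv2.INTER_NEAREST))
    t.append(np.zeros((200,200,3),np.uint8))
    rows.append(np.vstack([np.hstack(t[:4]),np.hstack(t[4:])]))
a=np.vstack(rows); cv2.imwrite("pics/crops.png",cv2.resize(a,(600,600),interpolation=cv2.INTER_AREA))
E
```

```text
(no output)
```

View pics/crops.png

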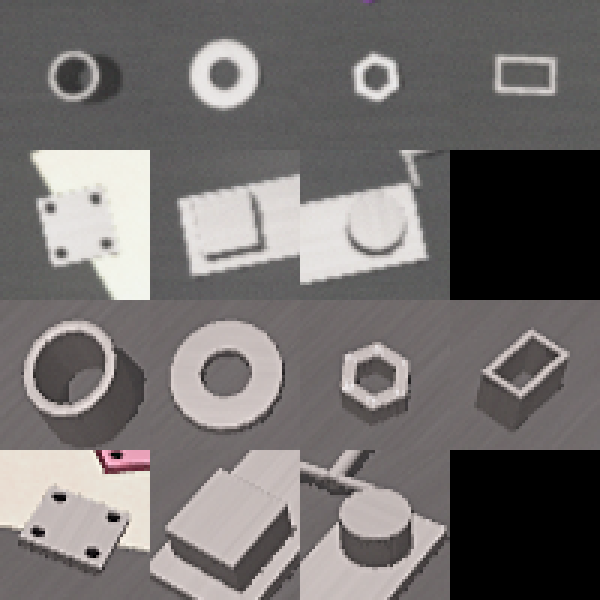

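The crops show bright top faces with dark sides in both views. The plate has four dark spots, so bright-mask contours give the top-face centres.

```bash
cat > h.py <<'E'
import cv2,numpy as np
from cell import r
def grab():
    return {n:r.camera(n) for n in("top","side")}
def und(c,uv):
    R=cv2.Rodrigues(c["rvec"])[0]; K=c["mtx"]
    d=np.linalg.inv(K)@np.array([uv[0],uv[1],1.]); return -R.T@c["tvec"].ravel(), R.T@d
def plane(c,uv,z):
    o,d=und(c,uv); return o+d*(z-o[2])/d[2]
def tri(C,a,b):
    o1,d1=und(C["top"],a);o2,d2=und(C["side"],b)
    A=np.stack([d1,-d2],1); t=np.linalg.lstsq(A,o2-o1,rcond=None)[0]
    p,q=o1+d1*t[0],o2+d2*t[1]; return (p+q)/2,np.linalg.norm(p-q)
def proj(c,p): return cv2.projectPoints(np.float64([p]),c["rvec"],c["tvec"],c["mtx"],None)[0].ravel()
def blob(c,xy,half=25,lo=150,maxsat=60):
    """outer contour (full-image px, subpixel via 8x upscale) of the bright grey thing nearest xy"""
    x0,y0=max(0,xy[0]-half),max(0,xy[1]-half); im=c["img"][y0:xy[1]+half,x0:xy[0]+half]; s=8
    im=cv2.resize(im,None,fx=s,fy=s,interpolation=cv2.INTER_CUBIC)
    m=((im.min(2)>lo)&(im.max(2).astype(int)-im.min(2)<maxsat)).astype(np.uint8)
    cs,_=cv2.findContours(m,cv2.RETR_EXTERNAL,cv2.CHAIN_APPROX_NONE)
    k=max(cs,key=cv2.contourArea)[:,0,:].astype(float)
    return (k+.5)/s-.5+[x0,y0]
def cen(k):
    # centre of the convex hull area
    m=cv2.moments(cv2.convexHull(k.astype(np.float32))); return np.array([m["m10"],m["m01"]])/m["m00"]
def spots(c,xy,half=17):
    x0,y0=xy[0]-half,xy[1]-half; s=8
    im=cv2.resize(c["img"][y0:y0+2*half,x0:x0+2*half],None,fx=s,fy=s,interpolation=cv2.INTER_CUBIC)
    m=(im.max(2)<115).astype(np.uint8)
    n,l,st,ce=cv2.connectedComponentsWithStats(m)
    return [((ce[i]+.5)/s-.5+[x0,y0],st[i,4]/s/s) for i in range(1,n) if st[i,0]>0 and st[i,1]>0 and st[i,0]+st[i,2]<m.shape[1] and st[i,1]+st[i,3]<m.shape[0] and st[i,4]>2*64]
E
python3 - <<'E'
from h import *
np.set_printoptions(precision=4,suppress=True)
C=grab()
print(np.unique(C["top"]["img"][255:268,428:440].reshape(-1,3)//20*20,axis=0,return_counts=True)[1].size)
P={"pipe":((177,275),(211,448),.055),"flange":((234,270),(276,382),.01),"nut":((280,275),(336,334),.02),"tube":((382,277),(430,246),.035)}
for n,(a,b,h) in P.items():
    lo=130
    ka,kb=blob(C["top"],a,lo=lo,half=20),blob(C["side"],b,lo=lo)
    ca,cb=cen(ka),cen(kb); p,e=tri(C,ca,cb)
    print(n,ca,cb,"tri",p,"gap",e,"top@h",plane(C["top"],ca,h),"side@h",plane(C["side"],cb,h))
    if n in("nut","tube"):
        for nm,k in(("top",ka),("side",kb)):
            q=np.array([plane(C[nm],u,h)[:2] for u in k]); R=cv2.minAreaRect(q.astype(np.float32)*1000); print("  ",nm,R)
            if n=="nut":
                hh=cv2.approxPolyDP(cv2.convexHull(q.astype(np.float32)*1000),4,True)[:,0]; d=hh-hh.mean(0); print("  nut corner ang",np.degrees(np.arctan2(d[:,1],d[:,0]))%60)
print("spots top",spots(C["top"],(434,261))); print("spots side",spots(C["side"],(450,202)))
for nm,xy,hf in(("top",(306,194),90),("side",(270,260),95)):
    k=blob(C[nm],xy,half=hf,lo=130)
    ap=cv2.approxPolyDP(cv2.convexHull(k.astype(np.float32)),2.5,True)[:,0]
    print(nm,"bar",[(u,plane(C[nm],u,.012)[:2]) for u in ap])
    q=np.array([plane(C[nm],u,.012)[:2] for u in k])*1000; print(cv2.minAreaRect(q.astype(np.float32)))
E
```

```text
1
pipe [176.0292 274.8005] [208.6144 445.1664] tri [0.4469 0.3226 0.0547] gap 0.0023529238264924294 top@h [0.446  0.3216 0.055 ] side@h [0.4477 0.3234 0.055 ]
flange [233.2598 269.244 ] [275.8388 381.3308] tri [0.4636 0.1873 0.0078] gap 0.0024926199711393718 top@h [0.4625 0.1862 0.01  ] side@h [0.4639 0.1885 0.01  ]
nut [279.8238 275.3097] [335.5574 333.6865] tri [0.4469 0.0658 0.0186] gap 0.002614018171113321 top@h [0.4457 0.065  0.02  ] side@h [0.4475 0.067  0.02  ]
   top ((445.88140869140625, 64.99021911621094), (42.434688568115234, 39.08829116821289), 6.376171112060547)
  nut corner ang [ 9.7837  6.2329 58.3528  9.2545  7.6315 57.228 ]
   side ((448.0616455078125, 66.84722900390625), (41.60365676879883, 37.10936737060547), 7.6228251457214355)
  nut corner ang [ 5.1274  6.845  11.7274  5.3985 16.0931  7.0042]
tube [381.6693 276.5656] [429.8675 241.5249] tri [ 0.4417 -0.1942  0.0319] gap 0.0026569804628694647 top@h [ 0.4403 -0.1944  0.035 ] side@h [ 0.4419 -0.1912  0.035 ]
   top ((440.28302001953125, -194.38253784179688), (52.70719528198242, 33.11026382446289), 87.69837951660156)
[... 795 characters left out ...]
75, 194.4375], dtype=float32), array([0.6586, 0.1916]))]
((661.0175170898438, 0.233062744140625), (73.48036193847656, 383.51739501953125), 11.491632461547852)
side bar [(array([313.4375, 164.5625], dtype=float32), array([ 0.7725, -0.2221])), (array([338.1875, 196.6875], dtype=float32), array([ 0.6634, -0.1828])), (array([227.3125, 328.9375], dtype=float32), array([0.5907, 0.1802])), (array([195.9375, 311.8125], dtype=float32), array([0.6568, 0.1952])), (array([202.5625, 297.0625], dtype=float32), array([0.6727, 0.1684])), (array([288.6875, 172.3125], dtype=float32), array([ 0.7951, -0.1664]))]
((673.8441162109375, -23.2191162109375), (129.44163513183594, 441.357666015625), 20.08303451538086)
```

```bash
cat >> h.py <<'E'
def bar(c,nm="top"):
    # lines fitted to the two long bar edges (top view), away from the ends, on z=.012
    k=blob(c,(306,194),half=90,lo=130); q=np.array([plane(c,u,.012)[:2] for u in k])
    a=np.radians(10.9); 
    for _ in range(3):
        X=np.array([np.cos(a),np.sin(a)]);U=np.array([-X[1],X[0]]); o=np.array([.661,0])
        s=(q-o)@X; t=(q-o)@U; L=[]
        for sg in(1,-1):
            m=(abs(t)<.17)&(abs(s*sg-.036)<.005); v=cv2.fitLine(q[m].astype(np.float32),cv2.DIST_HUBER,0,1e-4,1e-4).ravel(); L.append(v)
        an=[np.arctan2(-v[0],v[1]) if v[1]>0 else np.arctan2(v[0],-v[1]) for v in L]; a=np.mean(an)
    e=[np.median(t[(abs(s)<.025)&(t*sg>.15)]) for sg in(1,-1)]
    w=[(v[2:]-o)@X for v in L]
    return o+X*np.mean(w)+U*np.mean(e),a,w,e,an
def go(x,y,z,th):
    s=r.read_state(); from scipy.spatial.transform import Rotation as Ro
    M=Ro.from_quat(s["ee_rot"]).as_matrix(); d=M.T@(np.array([x,y,z])-s["ee_pos"])
    t0=np.arctan2(M[1,1],M[0,1]); dr=(t0-np.radians(th)+np.pi/2)%np.pi-np.pi/2
    print("tool d",d.round(4),"rz",dr.round(3),"th now",np.degrees(t0).round(2),"pos",s["ee_pos"].round(4),"tilt",(M[:,2]).round(4),"j6",s["joint_positions"][5].round(3),"t",round(s["time_s"],2))
E
python3 - <<'E'
from h import *
np.set_printoptions(precision=4,suppress=True)
C=grab()
print("bar",bar(C["top"]))
a=sorted([s[0] for s in spots(C["top"],(434,261))],key=lambda u:u[0]); b=spots(C["side"],(450,202))
b=[s[0] for s in b]
print("centre",tri(C,np.mean(a,0),np.mean(b,0)),plane(C["top"],np.mean(a,0),.01),plane(C["side"],np.mean(b,0),.01))
for nm,k in(("top",a),("side",b)):
    q=np.array([plane(C[nm],u,.01)[:2] for u in k]); print(nm,cv2.minAreaRect(q.astype(np.float32)*1000))
# bar corners seen in both views
for ua,ub in(((235.8,219.6),(227.3,328.9)),((232.4,194.4),(195.9,311.8)),((378.6,192.1),(338.2,196.7))): print("bar corner",tri(C,ua,ub))
go(.48,-.32,.12,-10)
E
```

```text
bar (array([0.661 , 0.0001]), np.float32(0.19969693), [np.float64(0.035812793452340036), np.float64(-0.035810586946318924)], [np.float64(0.19097311598935976), np.float64(-0.19073878778876185)], [np.float32(0.19936094), np.float32(0.2000329)])
centre (array([ 0.4832, -0.3343,  0.0066]), np.float64(0.0026644673553971165)) [ 0.4817 -0.3342  0.01  ] [ 0.4831 -0.3305  0.01  ]
top ((481.8339538574219, -334.2052307128906), (39.90458679199219, 40.132266998291016), 11.72265625)
side ((483.26953125, -330.663818359375), (39.770904541015625, 40.09257507324219), 11.739317893981934)
bar corner (array([0.5911, 0.1809, 0.0127]), np.float64(0.001662210828888189))
bar corner (array([0.6605, 0.1933, 0.0057]), np.float64(0.0013766165253734366))
bar corner (array([ 0.6673, -0.1913,  0.0025]), np.float64(0.005213073347008317))
tool d [-0.5637 -0.7973  0.1189] rz 1.372 th now 68.58 pos [0.2464 0.6282 0.2382] tilt [-0.0004 -0.0008 -1.    ] j6 -0.037 t 0.3
```

Careful with the scale: shifts go in shares of 50 cm and turns go in shares of pi rad. That gives: -0.24 m / 0.5 = -0.48, -0.17 m / 0.5 = -0.34.

{"method": "send_path", "body": {"steps": [{"xyz": [-0.068,-0.096,0]},{"xyz": [-0.136,-0.192,0]},{"xyz": [-0.204,-0.288,0]},{"xyz": [-0.272,-0.384,0]},{"xyz": [-0.34,-0.48,0]}], "finger_gap": 0.080}}

```text
time_s: 0.92
ee_pos: [0.3173, 0.3411, 0.2389]
ee_rot: [0.186, 0.983, 0.0, 0.0]
contact_force: [0.5, 0.0, 0.5]
opening: 0.0803
gripper_force: 0.0
```

{"method": "send_path", "body": {"steps": [{"xyz": [-0.068,-0.096,0]},{"xyz": [-0.136,-0.192,0]},{"xyz": [-0.204,-0.288,0]},{"xyz": [-0.272,-0.384,0]},{"xyz": [-0.34,-0.48,0]}]}}

```text
time_s: 1.55
ee_pos: [0.3879, 0.0556, 0.2392]
ee_rot: [0.186, 0.983, 0.0, 0.001]
contact_force: [0.9, 0.3, 0.2]
opening: 0.0799
gripper_force: 0.0
```

{"method": "send_path", "body": {"steps": [{"xyz": [-0.068,-0.096,0.02],"turn_vec": [0,0,0.0573]},{"xyz": [-0.136,-0.192,0.04],"turn_vec": [0,0,0.1146]},{"xyz": [-0.204,-0.288,0.08],"turn_vec": [0,0,0.1719]},{"xyz": [-0.272,-0.384,0.12],"turn_vec": [0,0,0.2292]},{"xyz": [-0.34,-0.48,0.16],"turn_vec": [0,0,0.2865]}]}}

```text
time_s: 2.17
ee_pos: [0.4587, -0.2303, 0.1585]
ee_rot: [0.597, 0.802, 0.0, 0.001]
contact_force: [-0.1, 0.6, 1.1]
opening: 0.0799
gripper_force: 0.0
```

```bash
python3 -c "
from h import *
go(.4825,-.3325,.07,11.7)"
```

```text
tool d [-0.1047 -0.0065  0.0885] rz 0.086 th now 16.64 pos [ 0.4587 -0.2303  0.1585] tilt [ 1.2e-03 -3.0e-04 -1.0e+00] j6 -0.805 t 2.17
```

Converted, -0.1047 m / 0.5 = -0.2094, 0.0785 m / 0.5 = 0.157, 0.086 rad / 3.1416 = 0.0274.

{"method": "send_path", "body": {"steps": [{"xyz": [-0.104,-0.006,0.08],"turn_vec": [0,0,0.0137]},{"xyz": [-0.2094,-0.013,0.157],"turn_vec": [0,0,0.0274]},{"xyz": [-0.2094,-0.013,0.157],"turn_vec": [0,0,0.0274]}]}}

```text
time_s: 2.55
ee_pos: [0.481, -0.3315, 0.0763]
ee_rot: [0.63, 0.777, -0.0, -0.003]
contact_force: [-0.2, 0.4, 0.1]
opening: 0.08
gripper_force: 0.0
```

```bash
python3 -c "
from h import *
go(.4825,-.3325,.005,11.7)
c=r.camera('side')['img'][130:270,380:520,::-1]; cv2.imwrite('pics/pl1.png',cv2.resize(c,None,fx=4,fy=4))"
```

```text
tool d [-0.0016  0.0016  0.0712] rz 0.004 th now 11.91 pos [ 0.481  -0.3315  0.0763] tilt [-0.005   0.0034 -1.    ] j6 -0.854 t 2.55
```

View pics/pl1.png

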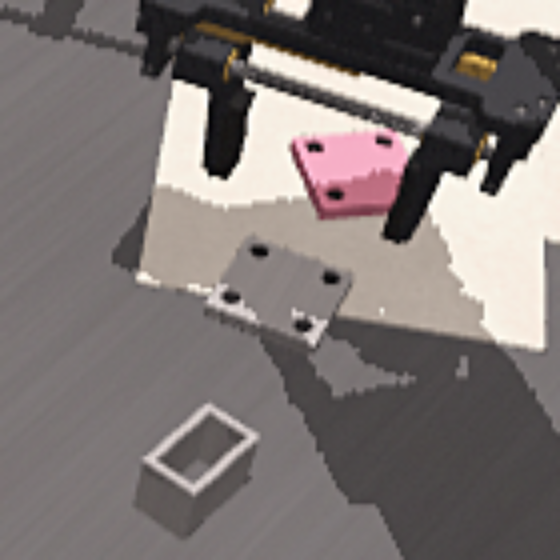

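The side crop shows the open fingers above the plate, straddling it, and clear of the pink look-alike. I'll go down and grip.

Converted, 0.0705 m / 0.5 = 0.141, 0.04 m / 0.5 = 0.08.

{"method": "send_path", "body": {"steps": [{"xyz": [-0.002,0.002,0.08]},{"xyz": [-0.002,0.002,0.141]},{"xyz": [-0.002,0.002,0.141]}]}}

```text
time_s: 2.98
ee_pos: [0.4825, -0.3285, 0.0088]
ee_rot: [0.628, 0.778, 0.0, -0.002]
contact_force: [0.1, 0.4, 0.6]
opening: 0.0798
gripper_force: 0.0
```

{"method": "send_path", "body": {"steps": [{},{},{},{}], "finger_gap": 0.05, "grip_force": 30}}

```text
time_s: 3.48
ee_pos: [0.4844, -0.3312, 0.0105]
ee_rot: [0.629, 0.778, 0.0, 0.001]
contact_force: [0.5, 0.7, -0.3]
opening: 0.0501
gripper_force: 0.0
```

```bash
python3 -c "
from h import *
go(.4825,-.3325,.1,11.44)"
```

```text
tool d [-0.001  -0.002  -0.0895] rz 0.011 th now 12.09 pos [ 0.4844 -0.3312  0.0105] tilt [ 1.e-03 -7.e-04 -1.e+00] j6 -0.853 t 3.48
```

The arm hadn't settled, so the fingers closed above the plate. I'll reopen and go lower.

Converted, -0.002 m / 0.5 = -0.004, -0.001 m / 0.5 = -0.002, 0.01 rad / 3.1416 = 0.0032.

{"method": "send_path", "body": {"steps": [{},{"xyz": [-0.002,-0.004,0],"turn_vec": [0,0,0.0032]},{"xyz": [-0.002,-0.004,0],"turn_vec": [0,0,0.0032]}], "finger_gap": 0.08}}

```text
time_s: 3.85
ee_pos: [0.4815, -0.3322, 0.0093]
ee_rot: [0.633, 0.774, -0.0, -0.001]
contact_force: [0.3, 0.8, 0.5]
opening: 0.0778
gripper_force: 0.0
```

{"method": "send_path", "body": {"steps": [{"xyz": [0,0,0.012]},{"xyz": [0,0,0.012]},{"xyz": [0,0,0.012]}]}}

```text
time_s: 4.22
ee_pos: [0.482, -0.3321, 0.0033]
ee_rot: [0.633, 0.775, -0.0, -0.0]
contact_force: [0.4, 0.4, -0.7]
opening: 0.08
gripper_force: 0.0
```

{"method": "send_path", "body": {"steps": [{},{},{},{}], "finger_gap": 0.05, "grip_force": 30}}

```text
time_s: 4.72
ee_pos: [0.4824, -0.3324, 0.0039]
ee_rot: [0.633, 0.774, 0.0, 0.0]
contact_force: [0.7, 1.1, 0.1]
opening: 0.0591
gripper_force: 30.0
```

```bash
python3 -c "
from h import *
go(.4825,-.3325,.1,11.44)"
```

```text
tool d [-0.0002  0.0001 -0.0961] rz 0.001 th now 11.52 pos [ 0.4824 -0.3324  0.0039] tilt [ 4.e-04 -2.e-04 -1.e+00] j6 -0.847 t 4.72
```

Converted, 0.14 m / 0.5 = 0.28, -0.08 m / 0.5 = -0.16.

{"method": "send_path", "body": {"steps": [{"xyz": [0,0,-0.06]},{"xyz": [0.02,0.02,-0.16]},{"xyz": [0.1,0.09,-0.18]},{"xyz": [0.19,0.16,-0.18]},{"xyz": [0.28,0.23,-0.18]}]}}

```text
time_s: 5.35
ee_pos: [0.5669, -0.1708, 0.0935]
ee_rot: [0.633, 0.774, -0.0, -0.0]
contact_force: [0.2, 0.0, -2.8]
opening: 0.0595
gripper_force: 30.0
```

{"method": "send_path", "body": {"steps": [{"xyz": [0.09,0.07,0]},{"xyz": [0.18,0.15,0]},{"xyz": [0.26,0.22,0]},{"xyz": [0.3,0.252,0]},{"xyz": [0.3,0.252,0]}]}}

```text
time_s: 5.98
ee_pos: [0.6603, 0.0015, 0.0929]
ee_rot: [0.632, 0.775, -0.001, -0.001]
contact_force: [0.0, -0.4, -3.3]
opening: 0.0594
gripper_force: 30.0
```

```bash
python3 -c "
from h import *
go(.6618,.001,.03,11.44)"
```

```text
tool d [-0.0008  0.0015  0.0629] rz 0.004 th now 11.67 pos [0.6603 0.0015 0.0929] tilt [-1.5e-03 -2.0e-04 -1.0e+00] j6 -0.239 t 5.97
```

Converted, 0.072 m / 0.5 = 0.144, 0.05 m / 0.5 = 0.1, 0.004 rad / 3.1416 = 0.0013.

{"method": "send_path", "body": {"steps": [{"xyz": [-0.002,0.003,0.1],"turn_vec": [0,0,0.0013]},{"xyz": [-0.002,0.003,0.144],"turn_vec": [0,0,0.0013]},{"xyz": [-0.002,0.003,0.144],"turn_vec": [0,0,0.0013]},{"xyz": [-0.002,0.003,0.144],"turn_vec": [0,0,0.0013]},{"xyz": [-0.002,0.003,0.144],"turn_vec": [0,0,0.0013]}]}}

```text
time_s: 6.6
ee_pos: [0.6633, -0.0011, 0.0235]
ee_rot: [0.634, 0.773, 0.001, 0.001]
contact_force: [0.0, -0.9, -2.6]
opening: 0.0593
gripper_force: 30.0
```

```bash
python3 - <<'E'
from h import *
go(.6618,.001,.0155,11.44)
C=grab()
for n in("top","side"):
    c=C[n]; u,v=[int(q) for q in proj(c,(.662,.001,.025))]; k=c["img"][v-37:v+38,u-50:u+50,::-1]; cv2.imwrite(f"pics/{n}p.png",cv2.resize(k,(400,300)))
cv2.imwrite("pics/pp.png",np.hstack([cv2.imread("pics/topp.png"),cv2.imread("pics/sidep.png")]))
E
```

```text
tool d [ 0.0024 -0.0011  0.008 ] rz -0.003 th now 11.27 pos [ 0.6633 -0.0011  0.0235] tilt [ 2.6e-03 -2.0e-04 -1.0e+00] j6 -0.236 t 6.6
```

View pics/pp.png

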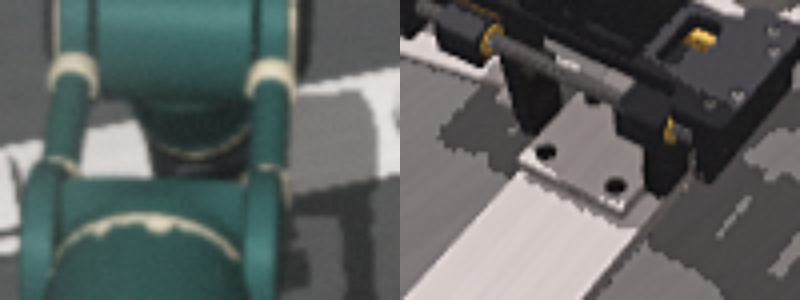

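The side view shows the plate held flat just above the bar and roughly centred; the arm blocks the top view. I'll lower it and set it down.

Converted, 0.005 m / 0.5 = 0.01, 0.001 m / 0.5 = 0.002, -0.002 rad / 3.1416 = -0.0006.

{"method": "send_path", "body": {"steps": [{"xyz": [0.002,-0.001,0.01],"turn_vec": [0,0,-0.0006]},{"xyz": [0.002,-0.001,0.01],"turn_vec": [0,0,-0.0006]},{"xyz": [0.002,-0.001,0.01],"turn_vec": [0,0,-0.0006]},{"xyz": [0.002,-0.001,0.01],"turn_vec": [0,0,-0.0006]}]}}

```text
time_s: 7.2
ee_pos: [0.6615, 0.0002, 0.0167]
ee_rot: [0.633, 0.774, 0.0, 0.0]
contact_force: [-0.2, -0.7, -2.8]
opening: 0.0595
gripper_force: 30.0
```

```bash
python3 -c "
from h import *
go(.6618,.001,.0155,11.44)"
```

```text
tool d [0.0007 0.0005 0.0012] rz -0.001 th now 11.41 pos [6.615e-01 2.000e-04 1.670e-02] tilt [ 0. -0. -1.] j6 -0.236 t 7.2
```

{"method": "send_path", "body": {"steps": [{"xyz": [0.0014,0.0006,0.0024]},{"xyz": [0.0014,0.0006,0.0024]}]}}

```text
time_s: 7.45
ee_pos: [0.6618, 0.0008, 0.0159]
ee_rot: [0.633, 0.774, 0.0, 0.0]
contact_force: [-1.1, -0.9, -1.4]
opening: 0.0594
gripper_force: 30.0
```

{"method": "send_path", "body": {"steps": [{},{}], "finger_gap": 0.075}}

```text
time_s: 7.7
ee_pos: [0.6622, 0.001, 0.016]
ee_rot: [0.633, 0.774, 0.0, 0.0]
contact_force: [0.3, 0.4, -0.3]
opening: 0.0749
gripper_force: 0.0
```

{"method": "send_path", "body": {"steps": [{"xyz": [0,0,-0.06]},{"xyz": [0,0,-0.16]},{"xyz": [0,-0.1,-0.22]},{"xyz": [0.09,-0.18,-0.22]},{"xyz": [0.18,-0.26,-0.22]}], "finger_gap": 0.07}}

```text
time_s: 8.32
ee_pos: [0.5159, 0.0638, 0.1267]
ee_rot: [0.634, 0.773, 0.001, 0.001]
contact_force: [0.3, 1.2, 0.1]
opening: 0.0702
gripper_force: 0.0
```

{"method": "send_path", "body": {"steps": [{"xyz": [0.1,-0.04,0]},{"xyz": [0.2,-0.1,0]},{"xyz": [0.3,-0.13,0]},{"xyz": [0.4,-0.13,0]},{"xyz": [0.45,-0.13,0]}]}}

```text
time_s: 8.95
ee_pos: [0.4076, 0.2736, 0.1263]
ee_rot: [0.633, 0.775, 0.001, 0.0]
contact_force: [-0.2, 0.8, 0.1]
opening: 0.0697
gripper_force: 0.0
```

```bash
python3 - <<'E'
from h import *
go(.4473,.3225,.10,11.44)
C=grab()
t=[cv2.resize(C[n]["img"][v-37:v+38,u-50:u+50,::-1],(400,300)) for n in("top","side") for u,v in [[int(q) for q in proj(C[n],(.662,.001,.025))]]]
cv2.imwrite("pics/pp2.png",np.hstack(t))
ct=[int(q) for q in proj(C["top"],(.6618,.001,.022))];cs=[int(q) for q in proj(C["side"],(.6618,.001,.022))]
A=[s[0] for s in spots(C["top"],ct)];B=[s[0] for s in spots(C["side"],cs)]
print(len(A),len(B))
for nm,k in(("top",A),("side",B)):
    q=np.array([plane(C[nm],u,.022)[:2] for u in k]);print(nm,q.mean(0),cv2.minAreaRect(q.astype(np.float32)*1000))
print(tri(C,np.mean(A,0),np.mean(B,0))); print(bar(C["top"])[:2])
E
```

```text
tool d [0.04   0.0486 0.0264] rz 0.002 th now 11.53 pos [0.4076 0.2736 0.1263] tilt [ 0.0015  0.0014 -1.    ] j6 0.339 t 8.95
4 4
top [ 0.65987971 -0.00082111] ((659.86376953125, -0.7632694244384766), (40.66537857055664, 40.05640411376953), 11.58828067779541)
side [0.67438528 0.00766301] ((669.6229248046875, 12.630817413330078), (28.372194290161133, 57.988563537597656), 56.867427825927734)
(array([0.66569632, 0.00438978, 0.02402251]), np.float64(0.016142155753320557))
(array([6.60971284e-01, 1.91103142e-04]), np.float32(0.19973138))
```

View pics/pp2.png

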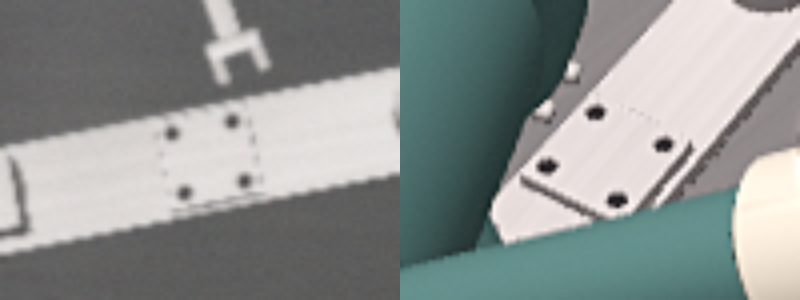

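The plate lies flat and square on the bar, about 1 mm off centre in the top camera's frame ((.6599,-.0008) against the bar's (.6610,.0002)). I'm accepting that and going to the pipe.

{"method": "send_path", "body": {"steps": [{"xyz": [0.04,0.05,0.02]},{"xyz": [0.08,0.0968,0.04]},{"xyz": [0.08,0.0968,0.052]},{"xyz": [0.08,0.0968,0.052]}]}}

```text
time_s: 9.55
ee_pos: [0.4468, 0.3184, 0.0986]
ee_rot: [0.634, 0.774, -0.001, -0.0]
contact_force: [-1.0, -0.4, 0.1]
opening: 0.0705
gripper_force: 0.0
```

```bash
python3 -c "
from h import *
go(.447,.3227,.016,11.44)"
```

```text
tool d [0.0043 0.0012 0.0826] rz -0.001 th now 11.37 pos [0.4468 0.3184 0.0986] tilt [-0.0022 -0.0018 -1.    ] j6 0.376 t 9.55
```

Converted, 0.082 m / 0.5 = 0.164, 0.04 m / 0.5 = 0.08.

{"method": "send_path", "body": {"steps": [{"xyz": [0.002,0,0.08]},{"xyz": [0.004,0,0.164]},{"xyz": [0.004,0,0.164]},{"xyz": [0.004,0,0.164]},{"xyz": [0.004,0,0.164]}]}}

```text
time_s: 10.18
ee_pos: [0.4489, 0.3227, 0.0199]
ee_rot: [0.633, 0.774, 0.002, 0.001]
contact_force: [0.8, -0.3, 0.1]
opening: 0.0698
gripper_force: 0.0
```

```bash
python3 -c "
from h import *
go(.447,.3227,.016,11.44)"
```

```text
tool d [ 0.0004 -0.0019  0.0038] rz -0.001 th now 11.39 pos [0.4489 0.3227 0.0199] tilt [ 0.0033  0.0021 -1.    ] j6 0.379 t 10.18
```

Converted, 0.003 m / 0.5 = 0.006, -0.001 m / 0.5 = -0.002.

{"method": "send_path", "body": {"steps": [{"xyz": [0,-0.002,0.006]},{"xyz": [0,-0.002,0.006]},{"xyz": [0,-0.002,0.006]}]}}

```text
time_s: 10.55
ee_pos: [0.4464, 0.3218, 0.0147]
ee_rot: [0.633, 0.774, 0.0, 0.0]
contact_force: [0.3, -0.0, -0.0]
opening: 0.07
gripper_force: 0.0
```

{"method": "send_path", "body": {"steps": [{},{},{},{}], "finger_gap": 0.03, "grip_force": 30}}

```text
time_s: 11.05
ee_pos: [0.4466, 0.3218, 0.0145]
ee_rot: [0.633, 0.774, 0.0, 0.0]
contact_force: [1.5, 0.2, -0.3]
opening: 0.0417
gripper_force: 30.0
```

```bash
python3 -c "
from h import *
go(.447,.3227,.16,11.44); go(.662,.001,.16,11.44)"
```

```text
tool d [ 0.0008  0.0006 -0.1455] rz -0.001 th now 11.41 pos [0.4466 0.3218 0.0145] tilt [ 5.e-04  2.e-04 -1.e+00] j6 0.38 t 11.05
tool d [-0.357   0.1478 -0.1454] rz -0.001 th now 11.41 pos [0.4466 0.3218 0.0145] tilt [ 5.e-04  2.e-04 -1.e+00] j6 0.38 t 11.05
```

Converted, -0.17 m / 0.5 = -0.34, -0.12 m / 0.5 = -0.24.

{"method": "send_path", "body": {"steps": [{"xyz": [0,0,-0.1]},{"xyz": [-0.02,0.008,-0.2]},{"xyz": [-0.12,0.05,-0.24]},{"xyz": [-0.23,0.094,-0.24]},{"xyz": [-0.34,0.14,-0.24]}]}}

```text
time_s: 11.68
ee_pos: [0.5489, 0.1676, 0.1346]
ee_rot: [0.633, 0.774, 0.0, -0.0]
contact_force: [0.7, 0.4, -2.3]
opening: 0.0416
gripper_force: 29.9
```

{"method": "send_path", "body": {"steps": [{"xyz": [-0.11,0.046,0]},{"xyz": [-0.22,0.092,0]},{"xyz": [-0.33,0.136,0]},{"xyz": [-0.37,0.154,0]},{"xyz": [-0.37,0.154,0]}]}}

```text
time_s: 12.3
ee_pos: [0.6605, 0.0016, 0.1335]
ee_rot: [0.634, 0.773, -0.0, -0.001]
contact_force: [-0.1, 0.9, -2.2]
opening: 0.0413
gripper_force: 29.9
```

{"method": "send_path", "body": {"steps": [{"xyz": [0,0,0.04]},{"xyz": [0,0,0.08]},{"xyz": [0,0,0.11]},{"xyz": [0,0,0.11]}]}}

```text
time_s: 12.8
ee_pos: [0.6583, 0.0036, 0.0766]
ee_rot: [0.633, 0.774, -0.002, -0.002]
contact_force: [0.5, -0.2, -2.1]
opening: 0.0415
gripper_force: 29.9
```

```bash
python3 -c "
from h import *
go(.662,.001,.0365,11.44)"
```

```text
tool d [-0.0033  0.0033  0.0401] rz 0.0 th now 11.46 pos [0.6583 0.0036 0.0766] tilt [-5.1e-03  2.0e-04 -1.0e+00] j6 -0.232 t 12.8
```

Converted, 0.034 m / 0.5 = 0.068, 0.018 m / 0.5 = 0.036.

{"method": "send_path", "body": {"steps": [{"xyz": [-0.002,0.002,0.036]},{"xyz": [-0.002,0.002,0.068]},{"xyz": [-0.002,0.002,0.068]},{"xyz": [-0.002,0.002,0.068]},{"xyz": [-0.002,0.002,0.068]}]}}

```text
time_s: 13.42
ee_pos: [0.6625, 0.0019, 0.0463]
ee_rot: [0.633, 0.774, 0.0, 0.001]
contact_force: [0.0, 0.4, -2.8]
opening: 0.0413
gripper_force: 29.9
```

```bash
python3 - <<'E'
from h import *
go(.662,.001,.0365,11.44)
c=r.camera("side"); u,v=[int(q) for q in proj(c,(.662,.001,.05))]
cv2.imwrite("pics/s3.png",cv2.resize(c["img"][v-50:v+50,u-60:u+60,::-1],(600,500)))
E
```

```text
tool d [-0.0008 -0.0007  0.0098] rz -0.001 th now 11.4 pos [0.6625 0.0019 0.0463] tilt [ 0.0014 -0.     -1.    ] j6 -0.234 t 13.43
```

View pics/s3.png

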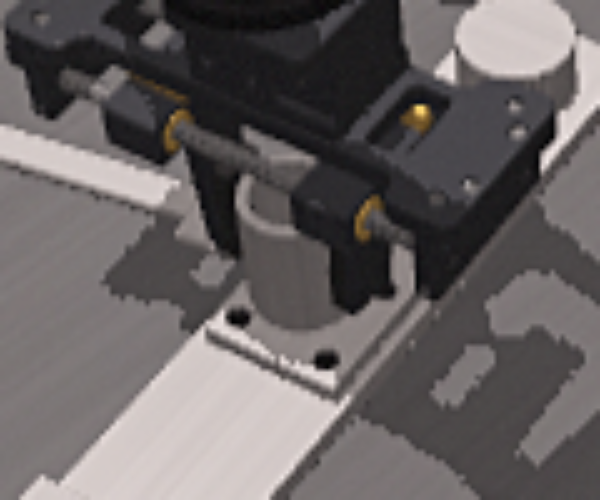

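The side view shows the pipe upright in the fingers, a few mm above the middle of the plate (its holes show at the near edge). I'll lower it and release.

{"method": "send_path", "body": {"steps": [{"xyz": [-0.0016,-0.001,0.016]},{"xyz": [-0.0016,-0.001,0.016]},{"xyz": [-0.0016,-0.001,0.016]},{"xyz": [-0.0016,-0.001,0.016]}]}}

```text
time_s: 13.98
ee_pos: [0.6615, 0.0011, 0.0375]
ee_rot: [0.633, 0.774, 0.0, 0.0]
contact_force: [-0.0, -0.6, -1.5]
opening: 0.0417
gripper_force: 29.9
```

```bash
python3 -c "
from h import *
go(.662,.001,.0365,11.44)"
```

```text
tool d [-0.0002  0.0004  0.001 ] rz -0.001 th now 11.4 pos [0.6615 0.0011 0.0375] tilt [ 1.e-04  0.e+00 -1.e+00] j6 -0.235 t 13.97
```

Converted, 0.001 m / 0.5 = 0.002, 0.0004 m / 0.5 = 0.0008.

{"method": "send_path", "body": {"steps": [{"xyz": [0,0.0008,0.002]},{"xyz": [0,0.0008,0.002]}]}}

```text
time_s: 14.22
ee_pos: [0.662, 0.0012, 0.0366]
ee_rot: [0.633, 0.774, 0.0, 0.0]
contact_force: [0.5, 0.2, -1.2]
opening: 0.0416
gripper_force: 29.9
```

{"method": "send_path", "body": {"steps": [{},{},{"xyz": [0,0,-0.002]}], "finger_gap": 0.065}}

```text
time_s: 14.6
ee_pos: [0.6621, 0.0012, 0.0379]
ee_rot: [0.633, 0.774, 0.0, 0.0]
contact_force: [0.5, 0.2, 0.4]
opening: 0.0649
gripper_force: 0.0
```

{"method": "send_path", "body": {"steps": [{"xyz": [0,0,-0.08]},{"xyz": [0,0,-0.18]},{"xyz": [0.04,-0.1,-0.2]},{"xyz": [0.1,-0.2,-0.2]},{"xyz": [0.2,-0.26,-0.2]}], "finger_gap": 0.08}}

```text
time_s: 15.22
ee_pos: [0.5129, 0.0731, 0.138]
ee_rot: [0.634, 0.773, 0.0, 0.0]
contact_force: [0.1, 0.5, 0.2]
opening: 0.0801
gripper_force: 0.0
```

{"method": "send_path", "body": {"steps": [{"xyz": [0.1,-0.06,0]},{"xyz": [0.2,-0.12,0]},{"xyz": [0.24,-0.16,0]},{"xyz": [0.24,-0.16,0]}]}}

```text
time_s: 15.72
ee_pos: [0.4112, 0.1762, 0.1377]
ee_rot: [0.632, 0.775, 0.0, 0.0]
contact_force: [0.6, -1.3, -1.1]
opening: 0.08
gripper_force: 0.0
```

```bash
python3 - <<'E'
from h import *
np.set_printoptions(precision=4,suppress=True)
go(.4633,.1873,.06,11.44)
C=grab()
ims=[]
for n in("top","side"):
    c=C[n]; u,v=[int(q) for q in proj(c,(.662,.001,.077))]; ims.append(cv2.resize(c["img"][v-37:v+38,u-50:u+50,::-1],(400,300)))
cv2.imwrite("pics/pp4.png",np.hstack(ims))
E
```

```text
tool d [0.0004 0.0533 0.0777] rz 0.002 th now 11.58 pos [0.4112 0.1762 0.1377] tilt [ 0.0004  0.0002 -1.    ] j6 0.147 t 15.72
```

View pics/pp4.png

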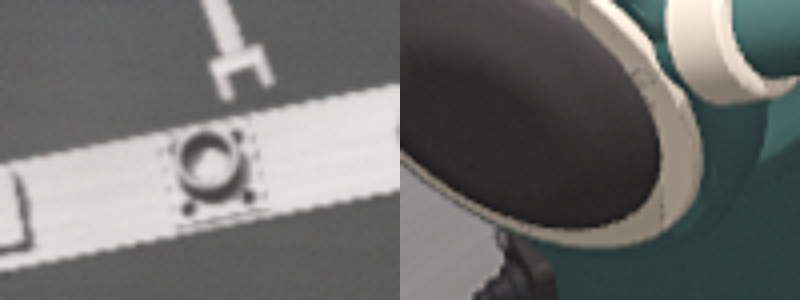

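```bash
python3 - <<'E'
from h import *
c=r.camera("top"); p=proj(c,(.6599,-.0008,.077)); b=proj(c,(.6599,-.0008,.022)); print(p,b)
u,v=int(p[0]),int(p[1]); k=c["img"][v-20:v+20,u-20:u+20,::-1]
k=cv2.resize(k,(560,560),interpolation=cv2.INTER_CUBIC); 
q=lambda h,rad:[cv2.polylines(k,[np.int32([(proj(c,(.6599+rad*np.cos(t),-.0008+rad*np.sin(t),h))+.5-[u-20,v-20])*14 for t in np.linspace(0,6.283,90)])],True,col,1) for col in [(0,0,255) if h>.05 else (0,255,0)]]
q(.077,.021);q(.077,.016);q(.022,.021)
cv2.imwrite("pics/z.png",k)
E
```

```text
[304.67163951 188.53569236] [305.61499188 192.87575154]
```

View pics/z.png

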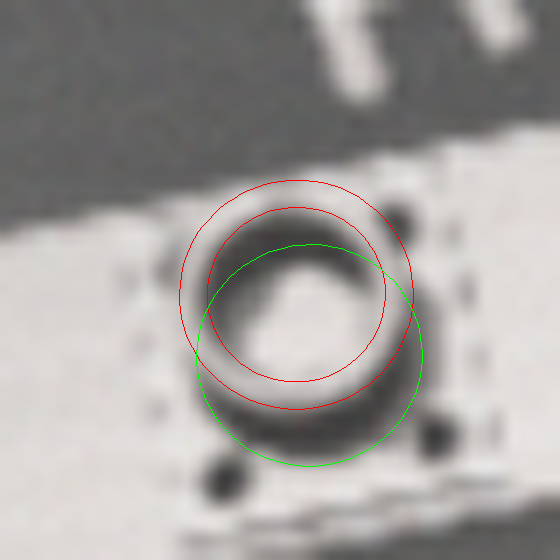

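The measured pipe rim fits a circle centred over the plate to within about 1 mm. Next is the flange.

Converted, 0.116 m / 0.5 = 0.232, 0.1 m / 0.5 = 0.2.

{"method": "send_path", "body": {"steps": [{"xyz": [0,0.06,0.08]},{"xyz": [0,0.106,0.154]},{"xyz": [0,0.106,0.2]},{"xyz": [0,0.106,0.232]},{"xyz": [0,0.106,0.232]}]}}

```text
time_s: 16.5
ee_pos: [0.4638, 0.1848, 0.0202]
ee_rot: [0.634, 0.773, -0.001, -0.001]
contact_force: [-0.7, 0.2, -0.4]
opening: 0.0798
gripper_force: 0.0
```

{"method": "send_path", "body": {"steps": [{},{},{}]}}

```text
time_s: 16.88
ee_pos: [0.4651, 0.1861, 0.0225]
ee_rot: [0.633, 0.774, 0.001, 0.0]
contact_force: [-0.6, 0.7, -0.0]
opening: 0.0805
gripper_force: 0.0
```

```bash
python3 -c "
from h import *
go(.463,.1872,.004,11.44)"
```

```text
tool d [ 0.0015 -0.0019  0.0185] rz -0.0 th now 11.41 pos [0.4651 0.1861 0.0225] tilt [ 1.8e-03  6.0e-04 -1.0e+00] j6 0.132 t 16.88
```

Converted, 0.0175 m / 0.5 = 0.035, -0.0012 m / 0.5 = -0.0024.

{"method": "send_path", "body": {"steps": [{"xyz": [0.002,-0.0024,0.035]},{"xyz": [0.002,-0.0024,0.035]},{"xyz": [0.002,-0.0024,0.035]},{"xyz": [0.002,-0.0024,0.035]}]}}

```text
time_s: 17.38
ee_pos: [0.4632, 0.1866, 0.004]
ee_rot: [0.633, 0.774, 0.0, 0.0]
contact_force: [0.1, 0.9, -0.4]
opening: 0.08
gripper_force: 0.0
```

```bash
python3 -c "
from h import *
go(.463,.1872,.004,11.44)"
```

```text
tool d [ 0.0007 -0.0001  0.    ] rz -0.001 th now 11.4 pos [0.4632 0.1866 0.004 ] tilt [ 1.e-04  0.e+00 -1.e+00] j6 0.134 t 17.38
```

Converted, 0.0006 m / 0.5 = 0.0012.

{"method": "send_path", "body": {"steps": [{"xyz": [0.0012,0,0]},{"xyz": [0.0012,0,0]},{"xyz": [0.0012,0,0]},{"xyz": [0.0012,0,0]},{"xyz": [0.0012,0,0]}], "finger_gap": 0.05, "grip_force": 30}}

```text
time_s: 18.0
ee_pos: [0.4633, 0.1872, 0.0042]
ee_rot: [0.633, 0.774, 0.0, 0.0]
contact_force: [1.0, 0.3, 1.0]
opening: 0.0582
gripper_force: 30.0
```

{"method": "send_path", "body": {"steps": [{"xyz": [0,0,-0.1]},{"xyz": [0,0,-0.2]},{"xyz": [-0.08,0.056,-0.24]},{"xyz": [-0.17,0.12,-0.24]},{"xyz": [-0.26,0.184,-0.24]}]}}

```text
time_s: 18.62
ee_pos: [0.5794, 0.0769, 0.1242]
ee_rot: [0.633, 0.774, 0.0, -0.0]
contact_force: [0.5, 0.8, -0.8]
opening: 0.0587
gripper_force: 30.0
```

{"method": "send_path", "body": {"steps": [{"xyz": [-0.09,0.066,0]},{"xyz": [-0.16,0.112,0]},{"xyz": [-0.182,0.132,0]},{"xyz": [-0.182,0.132,0]},{"xyz": [-0.182,0.132,0]}]}}

```text
time_s: 19.25
ee_pos: [0.6601, 0.0028, 0.1234]
ee_rot: [0.633, 0.774, -0.0, -0.001]
contact_force: [0.0, 0.4, -1.5]
opening: 0.0585
gripper_force: 30.0
```

```bash
python3 -c "
from h import *
go(.662,.0012,.0811,11.44)"
```

```text
tool d [-0.002   0.0016  0.0423] rz 0.0 th now 11.45 pos [0.6601 0.0028 0.1234] tilt [-2.1e-03  5.0e-04 -1.0e+00] j6 -0.234 t 19.25
```

{"method": "send_path", "body": {"steps": [{"xyz": [-0.002,0.002,0.036]},{"xyz": [-0.002,0.002,0.062]},{"xyz": [-0.002,0.002,0.062]},{"xyz": [-0.002,0.002,0.062]},{"xyz": [-0.002,0.002,0.062]}]}}

```text
time_s: 19.88
ee_pos: [0.6632, 0.0009, 0.0936]
ee_rot: [0.633, 0.774, 0.0, 0.0]
contact_force: [-1.1, -0.1, -1.3]
opening: 0.0582
gripper_force: 30.0
```

```bash
python3 - <<'E'
from h import *
go(.662,.0012,.0811,11.44)
c=r.camera("side"); u,v=[int(q) for q in proj(c,(.662,.001,.08))]
cv2.imwrite("pics/s5.png",cv2.resize(c["img"][v-50:v+50,u-60:u+60,::-1],(600,500)))
E
```

```text
tool d [ 0.0005 -0.0012  0.0125] rz -0.001 th now 11.4 pos [0.6632 0.0009 0.0936] tilt [ 1.1e-03 -1.0e-04 -1.0e+00] j6 -0.235 t 19.88
```

View pics/s5.png

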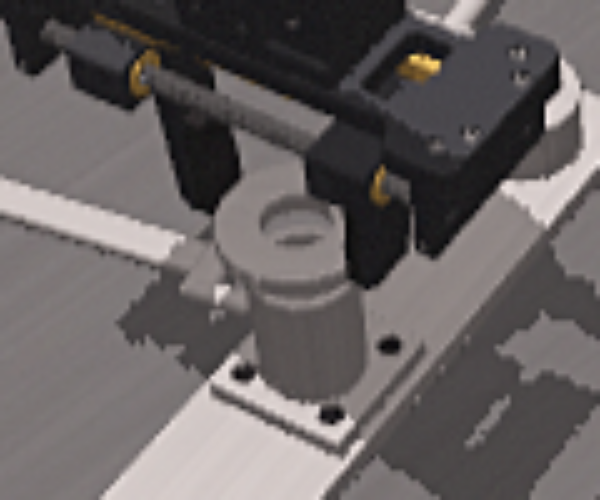

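The side view shows the flange held level about a centimetre above the pipe and concentric with it. I'll lower it.

Careful with the scale: shifts go in shares of 50 cm and turns go in shares of pi rad. That gives: 0.0105 m / 0.5 = 0.021, -0.0005 m / 0.5 = -0.001.

{"method": "send_path", "body": {"steps": [{"xyz": [0,-0.001,0.021]},{"xyz": [0,-0.001,0.021]},{"xyz": [0,-0.001,0.021]},{"xyz": [0,-0.001,0.021]},{"xyz": [0,-0.001,0.021]}]}}

```text
time_s: 20.55
ee_pos: [0.6623, 0.0008, 0.0826]
ee_rot: [0.633, 0.774, 0.0, 0.0]
contact_force: [-0.8, 0.3, -1.4]
opening: 0.0585
gripper_force: 30.0
```

```bash
python3 -c "
from h import *
go(.662,.0012,.0811,11.44)"
```

```text
tool d [ 0.0004 -0.0002  0.0015] rz -0.001 th now 11.4 pos [0.6623 0.0008 0.0826] tilt [ 1.e-04 -0.e+00 -1.e+00] j6 -0.235 t 20.55
```

Converted, 0.0014 m / 0.5 = 0.0028, 0.0003 m / 0.5 = 0.0006.

{"method": "send_path", "body": {"steps": [{"xyz": [0.0006,0,0.0028]},{"xyz": [0.0006,0,0.0028]}]}}

```text
time_s: 20.8
ee_pos: [0.6624, 0.0011, 0.0813]
ee_rot: [0.633, 0.774, 0.0, 0.0]
contact_force: [0.5, -1.0, -0.9]
opening: 0.0584
gripper_force: 30.0
```

{"method": "send_path", "body": {"steps": [{},{},{"xyz": [0,0,-0.002]}], "finger_gap": 0.076}}

```text
time_s: 21.18
ee_pos: [0.6622, 0.0011, 0.0822]
ee_rot: [0.633, 0.774, 0.0, 0.0]
contact_force: [-0.7, -0.4, 0.2]
opening: 0.0759
gripper_force: 0.0
```

{"method": "send_path", "body": {"steps": [{"xyz": [0,0,-0.04]},{"xyz": [0,0,-0.1]},{"xyz": [0.02,-0.1,-0.1]},{"xyz": [0.04,-0.22,-0.08]},{"xyz": [0.12,-0.32,-0.04],"turn_vec": [0,0,-0.0318]}], "finger_gap": 0.06}}

```text
time_s: 21.8
ee_pos: [0.4974, 0.0256, 0.1057]
ee_rot: [0.594, 0.805, 0.001, 0.002]
contact_force: [-0.5, 0.0, 0.7]
opening: 0.06
gripper_force: 0.0
```

{"method": "send_path", "body": {"steps": [{"xyz": [0.06,-0.08,0.02],"turn_vec": [0,0,-0.0318]},{"xyz": [0.1,-0.1,0.06],"turn_vec": [0,0,-0.0637]},{"xyz": [0.1,-0.1,0.08],"turn_vec": [0,0,-0.1114]},{"xyz": [0.1,-0.1,0.08],"turn_vec": [0,0,-0.1114]}]}}

```text
time_s: 22.3
ee_pos: [0.4349, 0.0596, 0.0642]
ee_rot: [0.445, 0.895, 0.0, 0.0]
contact_force: [0.3, 0.7, 0.4]
opening: 0.0602
gripper_force: 0.0
```

```bash
python3 - <<'E'
from h import *
np.set_printoptions(precision=4,suppress=True)
go(.4468,.0662,.03,37)
c=r.camera("top"); p=proj(c,(.6599,-.0008,.087)); u,v=p.round().astype(int)
k=c["img"][v-20:v+20,u-20:u+20,::-1]; cv2.imwrite("pics/z2.png",cv2.resize(k,(480,480),interpolation=cv2.INTER_CUBIC)); print(p)
E
```

```text
tool d [-0.0019  0.0135  0.0342] rz 0.002 th now 37.12 pos [0.4349 0.0596 0.0642] tilt [ 0.0006  0.     -1.    ] j6 -0.569 t 22.3
[304.4927 187.7124]
```

View pics/z2.png

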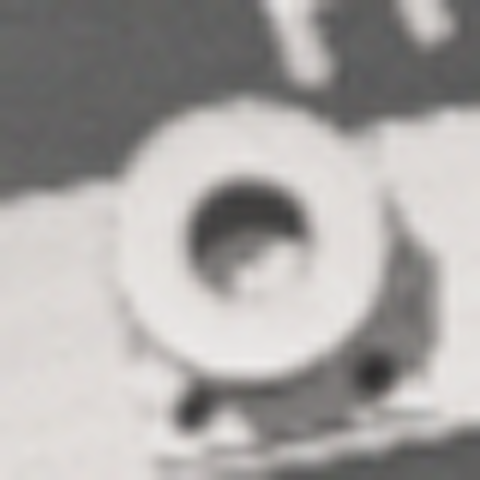

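The flange sits flat on the pipe with its bore centre at about (304.1,187.3) against the expected (304.5,187.7), so within about 1 mm. Next is the nut.

Converted, 0.05 m / 0.5 = 0.1, 0.03 m / 0.5 = 0.06.

{"method": "send_path", "body": {"steps": [{"xyz": [-0.0038,0.027,0.01]},{"xyz": [-0.0038,0.027,0.06]},{"xyz": [-0.0038,0.027,0.1]},{"xyz": [-0.0038,0.027,0.1]},{"xyz": [-0.0038,0.027,0.1]}]}}

```text
time_s: 22.98
ee_pos: [0.448, 0.0662, 0.0142]
ee_rot: [0.445, 0.895, 0.0, 0.0]
contact_force: [0.2, 0.2, -0.7]
opening: 0.06
gripper_force: 0.0
```

{"method": "send_path", "body": {"steps": [{"xyz": [0,0,0.008]},{"xyz": [0,0,0.008]},{"xyz": [0,0,0.008]}]}}

```text
time_s: 23.35
ee_pos: [0.447, 0.066, 0.0098]
ee_rot: [0.445, 0.896, 0.0, 0.0]
contact_force: [0.4, -0.5, 0.2]
opening: 0.0598
gripper_force: 0.0
```

```bash
python3 -c "
from h import *
go(.4468,.0662,.008,37)"
```

```text
tool d [ 0.0003 -0.0001  0.0018] rz 0.003 th now 37.18 pos [0.447  0.066  0.0098] tilt [ 6.e-04  1.e-04 -1.e+00] j6 -0.557 t 23.35
```

Converted, 0.001 m / 0.5 = 0.002.

{"method": "send_path", "body": {"steps": [{"xyz": [0,0,0.002]},{"xyz": [0,0,0.002]},{"xyz": [0,0,0.002]},{"xyz": [0,0,0.002]}], "finger_gap": 0.025, "grip_force": 30}}

```text
time_s: 23.85
ee_pos: [0.4467, 0.066, 0.0085]
ee_rot: [0.445, 0.896, -0.0, -0.0]
contact_force: [0.3, 0.0, 0.6]
opening: 0.0357
gripper_force: 30.0
```

{"method": "send_path", "body": {"steps": [{"xyz": [0,0,-0.1]},{"xyz": [0,0,-0.2]},{"xyz": [-0.1,0.04,-0.22],"turn_vec": [0,0,0.0318]},{"xyz": [-0.2,0.08,-0.22],"turn_vec": [0,0,0.0637]},{"xyz": [-0.3,0.12,-0.22],"turn_vec": [0,0,0.0955]}]}}

```text
time_s: 24.48
ee_pos: [0.5864, -0.018, 0.1187]
ee_rot: [0.575, 0.818, 0.0, 0.0]
contact_force: [-0.1, 0.7, -1.1]
opening: 0.0358
gripper_force: 30.0
```

```bash
python3 -c "
from h import *
go(.6782,-.073,.10,11.44)"
```

```text
tool d [-0.0828  0.0677  0.0188] rz 0.146 th now 19.82 pos [ 0.5864 -0.018   0.1187] tilt [ 6.e-04  1.e-04 -1.e+00] j6 -0.419 t 24.48
```

Converted, -0.0828 m / 0.5 = -0.1656, -0.075 m / 0.5 = -0.15, 0.146 rad / 3.1416 = 0.0465.

{"method": "send_path", "body": {"steps": [{"xyz": [-0.08,0.06,0],"turn_vec": [0,0,0.0223]},{"xyz": [-0.15,0.12,0],"turn_vec": [0,0,0.0465]},{"xyz": [-0.1656,0.1354,0],"turn_vec": [0,0,0.0465]},{"xyz": [-0.1656,0.1354,0],"turn_vec": [0,0,0.0465]},{"xyz": [-0.1656,0.1354,0],"turn_vec": [0,0,0.0465]}]}}

```text
time_s: 25.1
ee_pos: [0.6756, -0.071, 0.1178]
ee_rot: [0.631, 0.775, -0.0, -0.001]
contact_force: [-0.1, -0.4, -1.9]
opening: 0.0359
gripper_force: 30.0
```

```bash
python3 -c "
from h import *
go(.6782,-.073,.0205,11.44)"
```

```text
tool d [-0.0025  0.0024  0.0973] rz 0.004 th now 11.69 pos [ 0.6756 -0.071   0.1178] tilt [-2.1e-03  5.0e-04 -1.0e+00] j6 -0.346 t 25.1
```

Converted, 0.085 m / 0.5 = 0.17, 0.06 m / 0.5 = 0.12, 0.004 rad / 3.1416 = 0.0013.

{"method": "send_path", "body": {"steps": [{"xyz": [-0.002,0.002,0.06],"turn_vec": [0,0,0.0013]},{"xyz": [-0.002,0.002,0.12],"turn_vec": [0,0,0.0013]},{"xyz": [-0.002,0.002,0.17],"turn_vec": [0,0,0.0013]},{"xyz": [-0.002,0.002,0.17],"turn_vec": [0,0,0.0013]},{"xyz": [-0.002,0.002,0.17],"turn_vec": [0,0,0.0013]}]}}

```text
time_s: 25.72
ee_pos: [0.6785, -0.0722, 0.0346]
ee_rot: [0.633, 0.774, 0.0, 0.0]
contact_force: [-0.3, -0.3, -0.8]
opening: 0.0354
gripper_force: 30.0
```

{"method": "send_path", "body": {"steps": [{"xyz": [0,0,0.012]},{"xyz": [0,0,0.012]},{"xyz": [0,0,0.012]}]}}

```text
time_s: 26.1
ee_pos: [0.6786, -0.0727, 0.0279]
ee_rot: [0.633, 0.774, 0.0, 0.0]
contact_force: [0.3, 0.0, -1.2]
opening: 0.0357
gripper_force: 30.0
```

```bash
python3 -c "
from h import *
go(.6782,-.073,.0205,11.44)"
```

```text
tool d [-0.0002 -0.0004  0.0074] rz -0.001 th now 11.4 pos [ 0.6786 -0.0727  0.0279] tilt [ 6.e-04 -1.e-04 -1.e+00] j6 -0.342 t 26.1
```

Converted, 0.006 m / 0.5 = 0.012.

{"method": "send_path", "body": {"steps": [{"xyz": [0,0,0.012]},{"xyz": [0,0,0.012]},{"xyz": [0,0,0.012]},{"xyz": [0,0,0.012]}]}}

```text
time_s: 26.6
ee_pos: [0.6784, -0.0727, 0.0215]
ee_rot: [0.633, 0.774, 0.0, 0.0]
contact_force: [-0.2, 0.9, -1.3]
opening: 0.0356
gripper_force: 30.0
```

```bash
python3 -c "
from h import *
go(.6782,-.073,.0205,11.44)"
```

```text
tool d [-0.0003 -0.0002  0.001 ] rz -0.001 th now 11.4 pos [ 0.6784 -0.0727  0.0215] tilt [ 0.  0. -1.] j6 -0.342 t 26.6
```

Converted, 0.0009 m / 0.5 = 0.0018.

{"method": "send_path", "body": {"steps": [{"xyz": [0,0,0.0018]},{"xyz": [0,0,0.0018]}]}}

```text
time_s: 26.85
ee_pos: [0.6784, -0.0727, 0.0206]
ee_rot: [0.633, 0.774, 0.0, 0.0]
contact_force: [-0.3, -0.4, -1.7]
opening: 0.0357
gripper_force: 30.0
```

{"method": "send_path", "body": {"steps": [{},{}], "finger_gap": 0.055}}

```text
time_s: 27.1
ee_pos: [0.6787, -0.0727, 0.021]
ee_rot: [0.633, 0.774, 0.0, 0.0]
contact_force: [0.9, -0.3, 0.5]
opening: 0.0535
gripper_force: 0.0
```

{"method": "send_path", "body": {"steps": [{"xyz": [0,0,-0.08]},{"xyz": [0,0,-0.16]},{"xyz": [-0.02,-0.1,-0.16],"turn_vec": [0,0,0.0318]},{"xyz": [-0.06,-0.22,-0.14],"turn_vec": [0,0,0.0637]},{"xyz": [-0.09,-0.33,-0.12],"turn_vec": [0,0,0.0767]}]}}

```text
time_s: 27.72
ee_pos: [0.5246, -0.1502, 0.0812]
ee_rot: [0.722, 0.692, 0.0, 0.001]
contact_force: [0.4, -1.1, -0.5]
opening: 0.055
gripper_force: 0.0
```

```bash
python3 -c "
from h import *
go(.4411,-.193,.06,-2.4)"
```

```text
tool d [-0.0463 -0.0816  0.0211] rz -0.001 th now -2.47 pos [ 0.5246 -0.1502  0.0812] tilt [ 1.7e-03 -9.0e-04 -1.0e+00] j6 -0.281 t 27.73
```

Converted, -0.0816 m / 0.5 = -0.1632, -0.0463 m / 0.5 = -0.0926.

{"method": "send_path", "body": {"steps": [{"xyz": [-0.05,-0.09,0]},{"xyz": [-0.0926,-0.1632,0.02]},{"xyz": [-0.0926,-0.1632,0.04]},{"xyz": [-0.0926,-0.1632,0.04]}]}}

```text
time_s: 28.22
ee_pos: [0.4421, -0.1921, 0.0603]
ee_rot: [0.722, 0.692, 0.0, -0.0]
contact_force: [0.6, 0.5, 0.1]
opening: 0.0551
gripper_force: 0.0
```

{"method": "send_path", "body": {"steps": [{"xyz": [0,0,0.04]},{"xyz": [0,0,0.084]},{"xyz": [0,0,0.084]},{"xyz": [0,0,0.084]},{"xyz": [0,0,0.084]}]}}

```text
time_s: 28.85
ee_pos: [0.4433, -0.1925, 0.0196]
ee_rot: [0.722, 0.692, 0.0, 0.001]
contact_force: [-0.3, 0.4, 0.9]
opening: 0.055
gripper_force: 0.0
```

```bash
python3 -c "
from h import *
go(.4411,-.193,.016,-2.4)"
```

```text
tool d [-0.0006 -0.0022  0.0036] rz 0.0 th now -2.38 pos [ 0.4433 -0.1925  0.0196] tilt [ 1.9e-03 -9.0e-04 -1.0e+00] j6 -0.42 t 28.85
```

Converted, 0.002 m / 0.5 = 0.004, -0.001 m / 0.5 = -0.002.

{"method": "send_path", "body": {"steps": [{"xyz": [-0.001,-0.002,0.004]},{"xyz": [-0.001,-0.002,0.004]},{"xyz": [-0.001,-0.002,0.004]}]}}

```text
time_s: 29.22
ee_pos: [0.4409, -0.1927, 0.0167]
ee_rot: [0.722, 0.692, 0.0, 0.0]
contact_force: [0.4, -0.1, -0.3]
opening: 0.055
gripper_force: 0.0
```

{"method": "send_path", "body": {"steps": [{},{},{},{}], "finger_gap": 0.02, "grip_force": 30}}

```text
time_s: 29.72
ee_pos: [0.4411, -0.1927, 0.0166]
ee_rot: [0.722, 0.692, 0.0, 0.0]
contact_force: [-0.4, 0.1, 0.8]
opening: 0.0295
gripper_force: 30.0
```

{"method": "send_path", "body": {"steps": [{"xyz": [0,0,-0.1]},{"xyz": [0.04,0,-0.2]},{"xyz": [0.14,0.04,-0.22],"turn_vec": [0,0,-0.0255]},{"xyz": [0.23,0.1,-0.22],"turn_vec": [0,0,-0.0509]},{"xyz": [0.32,0.16,-0.22],"turn_vec": [0,0,-0.0767]}]}}

```text
time_s: 30.35
ee_pos: [0.5281, -0.0348, 0.1268]
ee_rot: [0.632, 0.775, 0.0, 0.0]
contact_force: [0.4, -0.5, -2.0]
opening: 0.0293
gripper_force: 30.0
```

```bash
python3 -c "
from h import *
go(.648,.076,.12,11.44)"
```

```text
tool d [0.0846 0.1396 0.0068] rz 0.002 th now 11.54 pos [ 0.5281 -0.0348  0.1268] tilt [ 4.e-04 -3.e-04 -1.e+00] j6 -0.314 t 30.35
```

Converted, 0.1396 m / 0.5 = 0.2792, 0.1 m / 0.5 = 0.2.

{"method": "send_path", "body": {"steps": [{"xyz": [0.06,0.1,0]},{"xyz": [0.12,0.2,0]},{"xyz": [0.1692,0.2792,0]},{"xyz": [0.1692,0.2792,0]},{"xyz": [0.1692,0.2792,0]}]}}

```text
time_s: 30.98
ee_pos: [0.6466, 0.0741, 0.1255]
ee_rot: [0.633, 0.774, -0.001, -0.001]
contact_force: [-0.2, 0.3, -1.6]
opening: 0.03
gripper_force: 30.0
```

{"method": "send_path", "body": {"steps": [{"xyz": [0,0,0.06]},{"xyz": [0,0,0.12]},{"xyz": [0,0,0.17]},{"xyz": [0,0,0.17]},{"xyz": [0,0,0.17]}]}}

```text
time_s: 31.6
ee_pos: [0.6478, 0.0736, 0.0425]
ee_rot: [0.634, 0.774, 0.0, 0.0]
contact_force: [0.3, 0.5, -1.0]
opening: 0.0298
gripper_force: 30.0
```

```bash
python3 -c "
from h import *
go(.648,.076,.0286,11.44)"
```

```text
tool d [0.0023 0.0007 0.0139] rz -0.002 th now 11.35 pos [0.6478 0.0736 0.0425] tilt [ 7.e-04 -0.e+00 -1.e+00] j6 -0.123 t 31.6
```

Converted, 0.0115 m / 0.5 = 0.023, 0.002 m / 0.5 = 0.004, -0.001 rad / 3.1416 = -0.0003.

{"method": "send_path", "body": {"steps": [{"xyz": [0.004,0.001,0.023],"turn_vec": [0,0,-0.0003]},{"xyz": [0.004,0.001,0.023],"turn_vec": [0,0,-0.0003]},{"xyz": [0.004,0.001,0.023],"turn_vec": [0,0,-0.0003]},{"xyz": [0.004,0.001,0.023],"turn_vec": [0,0,-0.0003]}]}}

```text
time_s: 32.1
ee_pos: [0.6481, 0.0765, 0.0304]
ee_rot: [0.633, 0.774, 0.0, 0.0]
contact_force: [0.0, -0.2, -2.0]
opening: 0.0294
gripper_force: 30.0
```

```bash
python3 -c "
from h import *
go(.648,.076,.0286,11.44)"
```

```text
tool d [-0.0005 -0.0002  0.0018] rz 0.001 th now 11.47 pos [0.6481 0.0765 0.0304] tilt [ 5.e-04  0.e+00 -1.e+00] j6 -0.121 t 32.1
```

Converted, 0.0016 m / 0.5 = 0.0032.

{"method": "send_path", "body": {"steps": [{"xyz": [0,0,0.0032]},{"xyz": [0,0,0.0032]}]}}

```text
time_s: 32.35
ee_pos: [0.6481, 0.0764, 0.0287]
ee_rot: [0.633, 0.774, 0.0, 0.0]
contact_force: [0.4, 0.1, -0.5]
opening: 0.0292
gripper_force: 30.0
```

{"method": "send_path", "body": {"steps": [{},{}], "finger_gap": 0.05}}

```text
time_s: 32.6
ee_pos: [0.648, 0.0764, 0.0287]
ee_rot: [0.633, 0.774, 0.0, 0.0]
contact_force: [-0.0, -0.7, 0.0]
opening: 0.0478
gripper_force: 0.0
```

{"method": "send_path", "body": {"steps": [{"xyz": [0,0,-0.1]},{"xyz": [0,0,-0.22]},{"xyz": [0.04,-0.1,-0.3]},{"xyz": [0.1,-0.2,-0.36]},{"xyz": [0.2,-0.26,-0.36]}]}}

```text
time_s: 33.22
ee_pos: [0.5023, 0.1473, 0.2118]
ee_rot: [0.634, 0.773, 0.002, 0.002]
contact_force: [-0.2, -0.0, 1.1]
opening: 0.0501
gripper_force: 0.0
```

{"method": "send_path", "body": {"steps": [{"xyz": [0.1,-0.07,0]},{"xyz": [0.2,-0.14,0]},{"xyz": [0.32,-0.16,0]},{"xyz": [0.44,-0.18,0]},{"xyz": [0.56,-0.2,0]}]}}

```text
time_s: 33.85
ee_pos: [0.3473, 0.4036, 0.209]
ee_rot: [0.633, 0.774, 0.001, 0.0]
contact_force: [0.9, -0.2, 0.0]
opening: 0.0497
gripper_force: 0.0
```

{"method": "send_path", "body": {"steps": [{"xyz": [0.1,0,0]},{"xyz": [0.2,0,0]},{"xyz": [0.28,0,0]},{"xyz": [0.28,0,0]}]}}

```text
time_s: 34.35
ee_pos: [0.3195, 0.5414, 0.2082]
ee_rot: [0.632, 0.775, 0.0, -0.0]
contact_force: [0.9, -0.5, 0.1]
opening: 0.05
gripper_force: 0.0
```

```bash
python3 - <<'E'
from h import *
np.set_printoptions(precision=4,suppress=True)
C=grab(); ims=[]
for n,w in(("top",(800,260)),("side",(440,330))):
    c=C[n]["img"]
    k=c[160:225,220:400] if n=="top" else c[150:340,180:360]
    ims.append(cv2.resize(k[:,:,::-1],None,fx=4.4 if n=="top" else 1.6,fy=4.4 if n=="top" else 1.6,interpolation=cv2.INTER_CUBIC))
cv2.imwrite("pics/f.png",np.vstack([ims[0],cv2.copyMakeBorder(ims[1],0,0,0,ims[0].shape[1]-ims[1].shape[1],0)]))
for n in C: cv2.imwrite(f"pics/{n}9.png",C[n]["img"][:,:,::-1])
E
```

```text
(no output)
```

View pics/f.png

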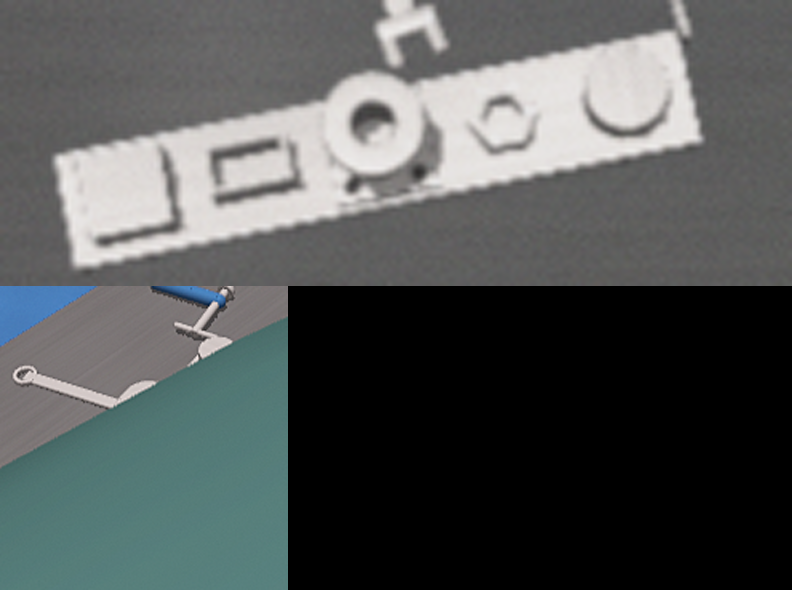

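Everything stands on the bar in the top view: tube near (254,173), flange (373,122) and nut (503,122) in crop pixels. The arm hides the side view. I'll check the nut and tube against their expected outlines.

```bash
python3 - <<'E'
from h import *
c=r.camera("top"); o,a=bar(c)[:2]; X=np.array([np.cos(a),np.sin(a)]);U=np.array([-X[1],X[0]]); print(o,a)
x0,y0,s=255,165,8
k=cv2.resize(c["img"][y0:y0+60,x0:x0+100,::-1],None,fx=s,fy=s,interpolation=cv2.INTER_CUBIC)
def poly(pts,z,col): cv2.polylines(k,[np.int32([(proj(c,(*(o+X*p[0]+U*p[1]),z))+.5-[x0,y0])*s for p in pts])],True,col,1)
for hx,hy in((.015,.025),(.011,.021)): poly([(sx*hx,.0755+sy*hy) for sx,sy in((1,1),(1,-1),(-1,-1),(-1,1))],.047,(0,0,255))
t=np.arange(6)*np.pi/3+np.pi/6
poly(np.c_[.02075*np.cos(t),-.0765+.02075*np.sin(t)],.032,(0,0,255))
t=np.linspace(0,6.28,60); poly(np.c_[.011*np.cos(t),-.0765+.011*np.sin(t)],.032,(0,0,255)); poly(np.c_[.013*np.cos(t),.013*np.sin(t)],.087,(0,0,255)); poly(np.c_[.03*np.cos(t),.03*np.sin(t)],.087,(0,0,255))
cv2.imwrite("pics/ov.png",k)
E
```

```text
[6.61025026e-01 2.02785686e-04] 0.19971648
```

View pics/ov.png

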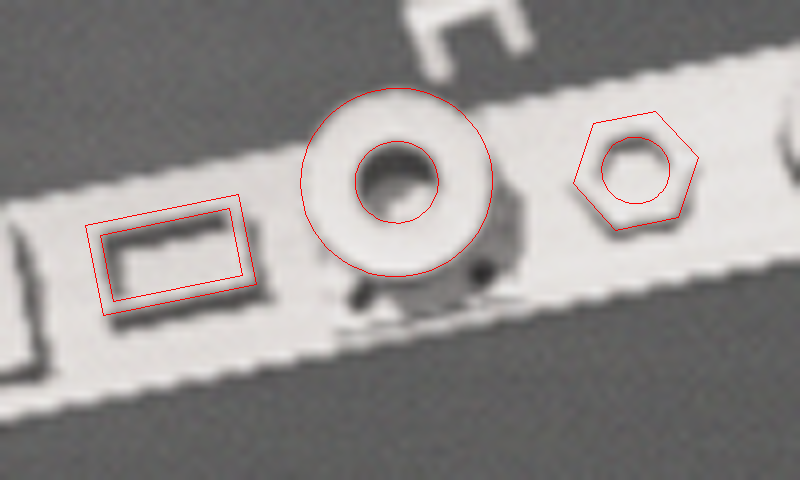

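The tube, flange and nut sit within about 1–2 mm of their intended outlines. I'm handing in.

```bash
python3 -c "
from cell import r
print(r.hand_in())"
```

```text
the job is handed in; nothing more can be done
None
```

I set all five parts out on the bar in the order asked and handed the job in at about 34 s; the last top-camera check put the plate, flange, nut and tube within about 1–2 mm of target, and the arm never touched the tape roll or the look-alikes.

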